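# Board in the bottles of a carrier tray

### The job

The two bottles lying in the blue and white tray have rolled apart and lie across the grooves: roll them together in the middle of the tray, then slide the two orange boards from the grey stand down into the grooves, one at each end of the bottles and each fully home on the tray floor, so that the row is chocked and cannot roll apart. Lower the boards in gently rather than dropping them, keep the bottles in the tray, and leave the green glass plate, the flask and the loose capped tube where they are.

Things in the scene. Friction and masses are not known exactly. Their poses are not given: they have to be found in the camera images.
- tray: open-ended blue and white bottle carrier, smooth grey floor, fixed. Origin: centre of underside; x across (138 mm), y along it (200 mm, the way bottles roll). Floor 6 mm thick; side walls 60 mm high, 110 mm apart inside; at the ends only a 12 mm high lip. Upright grooves in both walls at y = +64 and -64 mm; with both boards in, 120 mm is left between them for the row of two bottles (111 mm).
- slot_l (a point): centre of a fully home board at the +y (y = +64 mm) grooves; axes as the tray's. Grooves 11.5 mm wide, 126 mm from bottom to bottom, open at the top with flared ears up to 73 mm above the bench. The board's width lies along x; home, it rests on the tray floor, centre 56 mm, top 106 mm above the bench. Either board, either way round.
- slot_r (a point): centre of a fully home board at the -y (y = -64 mm) grooves; axes as the tray's. Grooves 11.5 mm wide, 126 mm from bottom to bottom, open at the top with flared ears up to 73 mm above the bench. The board's width lies along x; home, it rests on the tray floor, centre 56 mm, top 106 mm above the bench. Either board, either way round.
- board_1_mid (a point): orange plastic board, 120 wide x 8 thick x 100 mm tall, 0.11 kg, upright in one of the three slots of the grey stand (which one varies). The point is its centre, 50 mm below its top edge. x along its 120 mm width, y through its thickness, z up. Lift it straight up; the slot holds its lowest 45 mm.
- board_2_mid (a point): a second, equal orange plastic board, 120 wide x 8 thick x 100 mm tall, 0.11 kg, upright in one of the three slots of the grey stand (which one varies). The point is its centre, 50 mm below its top edge. x along its 120 mm width, y through its thickness, z up. Lift it straight up; the slot holds its lowest 45 mm.
- plate_mid (a point): green glass plate of the boards' size (120 x 8 x 100 mm) in the remaining slot of the grey stand; it stays there. The point is its centre, axes as the boards'.
- bottle_1_mid (a point): reagent bottle on its side, across the tray, blue cap to the tray's +x. Wide body 55.5 mm in diameter, 64 mm long; cap end 39 mm in diameter; 104 mm in all. 0.12 kg. Point: on its axis, middle of the wide body, 32 mm from the base; z along the axis to the cap. Pushed along the y of the tray it rolls or slides (about 1 N), stops within about 1 cm by itself, and skews if pushed off its middle. Starts at the tray's +y side.
- bottle_2_mid (a point): reagent bottle on its side, across the tray, blue cap to the tray's +x. Wide body 55.5 mm in diameter, 64 mm long; cap end 39 mm in diameter; 104 mm in all. 0.12 kg. Point: on its axis, middle of the wide body, 32 mm from the base; z along the axis to the cap. Pushed along the y of the tray it rolls or slides (about 1 N), stops within about 1 cm by itself, and skews if pushed off its middle. Starts at the tray's -y side.
- stand: grey stand, fixed, 142 (x) x 146 (y) x 56 mm high; origin: centre of its underside. Three slots along its x at y = -50, 0, +50 mm, each 12 mm wide, their floors 8 mm above the bench, hold slabs upright; the slabs stand free above 56 mm height, with 42 mm between their faces.
- flask: bystander, leave it alone: conical flask with stopper, 63 mm across, 137 mm high, in front of the stand (robot's side); origin at the centre of its underside
- tube: bystander, leave it alone: capped plastic tube lying in front of the tray (robot's side), 19 x 120 x 19 mm; origin under its middle
- board_1: the same board as board_1_mid; origin at the middle of its lower edge, axes the same
- board_2: the same board as board_2_mid; origin at the middle of its lower edge, axes the same
- bottle_1: the same bottle as bottle_1_mid; origin at the centre of its base disc, z along its axis
- bottle_2: the same bottle as bottle_2_mid; origin at the centre of its base disc, z along its axis

How it is judged (in metres and radians):
At the end, for the whole second after the job is handed in: One orange board in each groove pair: centre within 6 mm in plan of the home point, at most 4 mm high, square within 0.06 rad, upright within 0.1. Both bottles lie on the floor between them, middles within 40 mm of the tray's centre. Boards and bottles at rest; glass plate within 20 mm of its start ((((horizontal distance between board_1_mid and slot_l below 0.006 m and z of board_1_mid in the frame of slot_l below 0.004 m and angle between the y axis of board_1_mid and the y axis of tray, either way round below 0.06 rad and angle between board_1_mid's own z axis and vertical below 0.1 rad) and (horizontal distance between board_2_mid and slot_r below 0.006 m and z of board_2_mid in the frame of slot_r below 0.004 m and angle between the y axis of board_2_mid and the y axis of tray, either way round below 0.06 rad and angle between board_2_mid's own z axis and vertical below 0.1 rad)) or ((horizontal distance between board_1_mid and slot_r below 0.006 m and z of board_1_mid in the frame of slot_r below 0.004 m and angle between the y axis of board_1_mid and the y axis of tray, either way round below 0.06 rad and angle between board_1_mid's own z axis and vertical below 0.1 rad) and (horizontal distance between board_2_mid and slot_l below 0.006 m and z of board_2_mid in the frame of slot_l below 0.004 m and angle between the y axis of board_2_mid and the y axis of tray, either way round below 0.06 rad and angle between board_2_mid's own z axis and vertical below 0.1 rad))) and y of bottle_1_mid in the frame of tray between -0.04 and 0.04 m and z of each of bottle_1_mid, bottle_2_mid in the frame of tray below 0.042 m and angle between each of bottle_1_mid, bottle_2_mid's own z axis and vertical above 1.4 rad and linear speed of each of bottle_1, board_1, bottle_2, board_2 below 0.02 m/s and y of bottle_2_mid in the frame of tray between -0.04 and 0.04 m and distance of plate_mid from where it was at the start of the episode below 0.02 m); the robot touches nothing.
It fails at once if the green glass plate is lifted or pushed out of its place (over 20 mm) (distance of plate_mid from where it was at the start of the episode above 0.02 m).
It fails at once if the flask or the tube is displaced by more than 25 mm (distance of any of flask, tube from where it was at the start of the episode above 0.025 m).
It fails at once if a board is dropped into the tray (faster than 0.6 m/s low over the tray) ((horizontal distance between board_1_mid and tray below 0.09 m and z of board_1_mid in the frame of tray below 0.115 m and linear speed of board_1 above 0.6 m/s) or (horizontal distance between board_2_mid and tray below 0.09 m and z of board_2_mid in the frame of tray below 0.115 m and linear speed of board_2 above 0.6 m/s)).
It fails at once if a bottle is taken out of the tray (horizontal distance between any of bottle_1_mid, bottle_2_mid and tray above 0.13 m or z of any of bottle_1_mid, bottle_2_mid in the frame of tray above 0.12 m).
It also fails if it takes over 72 s, if anything falls off the work surface, if the arm or the gripper's body presses on something with over 40 N, if the wrist force passes 120 N, or if a joint passes its speed limit or range.

### The arm

A 7-joint arm with a two-finger parallel gripper is mounted at the origin on the work surface; the furniture and walls round the work are solid. World frame = base frame: x ahead of the robot, y to its left, z up, the work surface at z = 0. Lengths are in mm, angles in rad, forces in N, time in s.
With the tool pointing down it reaches from about 425 to 875 mm from the base axis. Payload 8.4 kg.
Tool frame: the origin (TCP) lies at the very end of the fingers, on their centre line; the grasp point (between the pads) lies r.hold_point_z behind it (r.hold_point_z is the distance from the TCP to the grasp point, in mm); z points along the fingers, y is the line along which they close (so a half turn about z gives the same grasp; the last joint's range is limited). The gripper opens to 87 mm and grips with 3 to 60 N. Pads are 19 mm wide; open, the fingers measure 117 mm over their backs; the gripper's body (75 mm by 190 mm) begins 51 mm behind the grasp point.
Start: joints at [1.211, 0.333, 0.04, 1.465, -0.013, 1.343, -0.059], TCP at [167.583, -627.996, 222.546] pointing down, gripper open.
Joint ranges: [-2.58, 2.58], [-0.38, 2.09], [-1.3, 1.39], [0.25, 2.4], [-1.5, 4.64], [0.08, 2.09], [-2.65, 2.65]. Speed limits (rad/s): [2.22, 2.22, 2.79, 2.79, 3.14, 3.14, 3.14].

### API

Orientations are given as [roll, pitch, yaw] about the fixed x, y, z axes, in that order (R = Rz(yaw) Ry(pitch) Rx(roll)).
In Python, from station import r gives the robot as it stands.
- The arm moves only by the tool servo_tool, never from a script. Its arguments are lists of equal length, an entry for each row: "delta_pos": the shift along the tool's x, y, z in mm, a list of three; "rot": the turn, a rotation vector about the tool's x, y, z in rad, a list of three. A call has 1 to 8 rows; each row shifts and turns the commanded pose from where the row before left it, along the tool's axes as they then stand; what a row does not reach is not made up. A row lasts 1/8 s, in which the tool goes at most 62.5 mm and 10.7 degrees, less where a joint would pass 70% of its speed; a pose out of reach is approached as far as the arm can. A call is refused whole if a number of a shift passes 62.5 or a number of a turn 0.188, either way. A call with a gripper value outside its range is refused whole. "gripper" is the finger opening in mm, from 0 to 87, set as the call begins (left out, the last holds). The fingers move at their own pace and stop on an object; the grip force is fixed at half the most. Time passes only in rows, so rows that do not move let the fingers close. It gives the time, the measured TCP pose, the force, the opening and the grip force at its end, in the units of the state.
- r.get_state(): the state, without advancing time (a new reading comes with each control period).
- r.capture(name): name is "scene" or "top"; returns a dict with "image" (420x560x3 uint8, red, green, blue), "K" (3x3 intrinsics, pixels), "origin" and "attitude" of the camera in the world. Camera axes: x right, y down, z forward; pixel columns grow to the right and rows downward; lengths in mm; the calibration is good to about 2 mm. A picture is of the moment at which its call begins. There is no depth.
- r.sign_off(): hands the job in; it is judged then, once.
The state is a dict: "time_s": time; "q": joint angles; "qd": joint speeds; "joint_efforts": joint torques, N m; "ee_pos": TCP position; "eef_rot": TCP orientation; "force": force on the tool from outside, world axes, zero at the start; "wrist_torque": the same for the moment, N m; "finger_gap": finger opening in mm; "gripper_force": force on a finger pad.
Only numpy, scipy, OpenCV 4.12 (cv2) and the standard library are available. Lean on these libraries where they do the work, as an engineer would, in place of code of your own. Each camera call takes 0.05 s, during which the arm holds its last target. There are 200 camera calls.

## Working session

There is one attempt and no reset: what is moved stays moved. The work goes in short steps, Python scripts to look and compute and a tool call to move; the robot and the scene stay as the last step left them, time stands still between calls to the robot, and variables do not carry over. Pictures are saved under pics/ and viewed, at most 10 in all, crops included, and the job is handed in when it is done.

Besides the shell and the picture viewer there is one more tool, called after "Call:" as name(argument=value, ...) on one line, values as JSON. servo_tool: Moves the arm, as the interface text tells. Its arguments: {"type":"object","properties":{"delta_pos":{"type":"array"},"rot":{"type":"array"},"gripper":{"type":"number"}},"required":["delta_pos","rot"]}

```bash
mkdir -p pics && python3 - <<'E'
from station import r
import cv2,numpy as np,json
s=r.get_state();print(s['ee_pos'],s['eef_rot'],s['time_s'],s['finger_gap'],r.hold_point_z)
for n in('scene','top'):
    c=r.capture(n);cv2.imwrite(f'pics/{n}0.png',cv2.resize(c['image'][:,:,::-1],(784,588),interpolation=cv2.INTER_CUBIC))
    print(n,np.round(c['K'],1).tolist(),c['origin'],c['attitude'])
    np.savez(f'{n}.npz',**{k:np.array(v) for k,v in c.items()})
E
ls
```

```text
[ 167.43728517 -627.57668302  221.64602164] [-3.13995140e+00  1.25430803e-04  2.60774211e-01] 0.0 86.78709164067973 18.700000000000003
scene [[512.1, 0.0, 281.9], [0.0, 512.1, 212.8], [0.0, 0.0, 1.0]] [-59.35348306 388.0472981  767.98904388] [-2.42978075 -0.01074097 -2.14430069]
top [[496.9, 0.0, 278.7], [0.0, 496.9, 212.7], [0.0, 0.0, 1.0]] [293.38924601  58.74750983 906.25823579] [-2.94183917 -0.00388856 -1.64818875]
pics
scene.npz
top.npz
```

View pics/scene0.png

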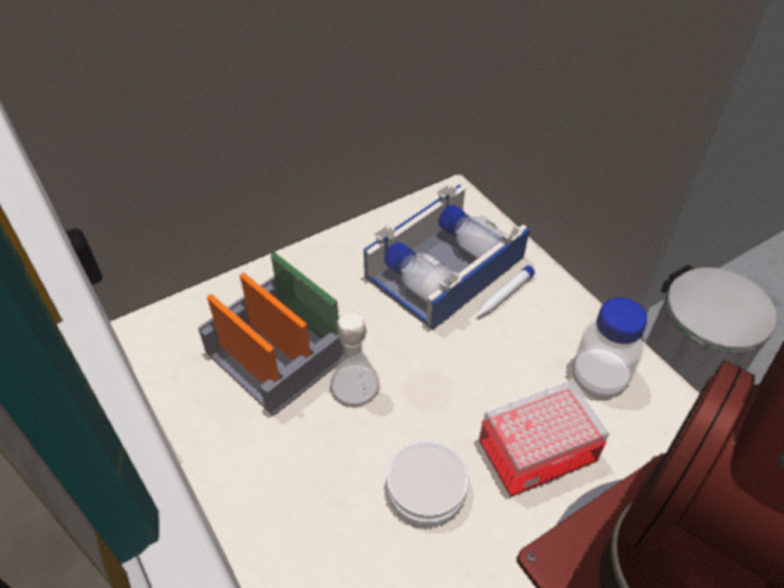

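View pics/top0.png

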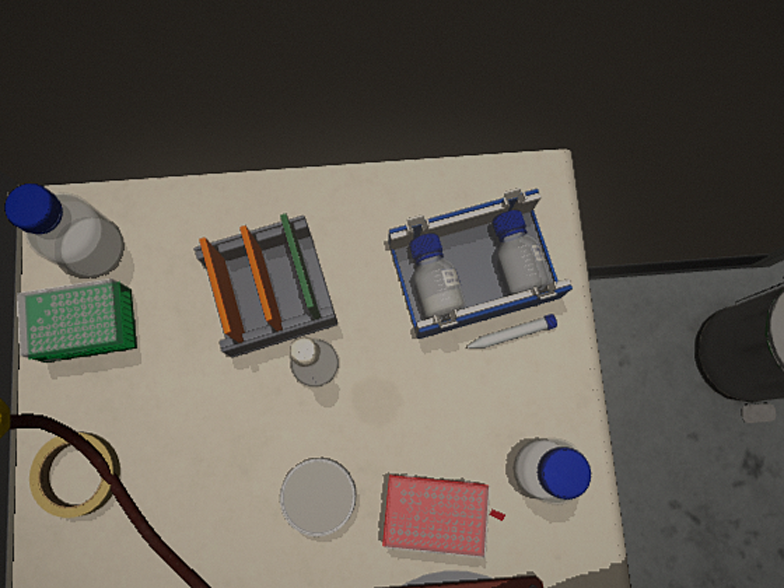

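The scene view shows the stand with two oranges (+y and middle) and the green plate (-y side), flask in front. The top view shows the tray at about (480,260), the stand at (265,285) and the tube at (510,332). I'll enlarge the top view for both.

```bash
python3 - <<'E'
import cv2,numpy as np
im=np.load('top.npz')['image'][:,:,::-1]
for n,x0,y0 in(('tray',272,130),('stand',132,145)):
    c=cv2.resize(im[y0:y0+118,x0:x0+140],None,fx=5,fy=5,interpolation=cv2.INTER_CUBIC)
    cv2.imwrite(f'pics/{n}0.png',c)
E
```

```text
(no output)
```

View pics/tray0.png

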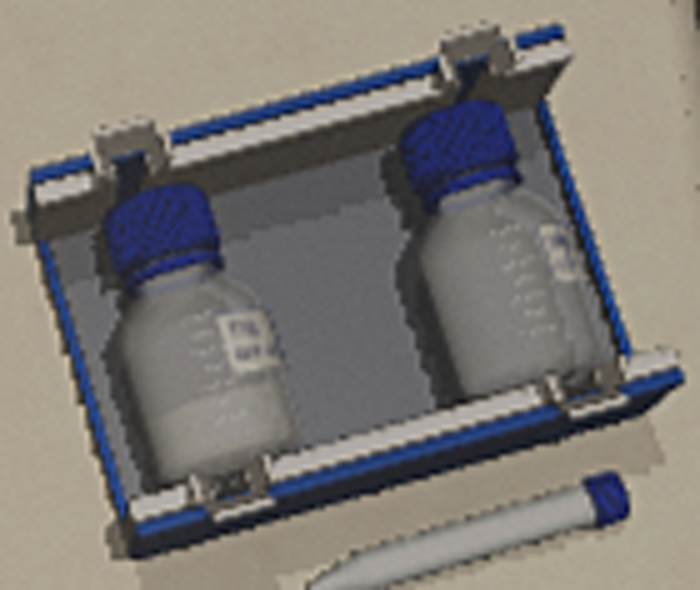

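View pics/stand0.png

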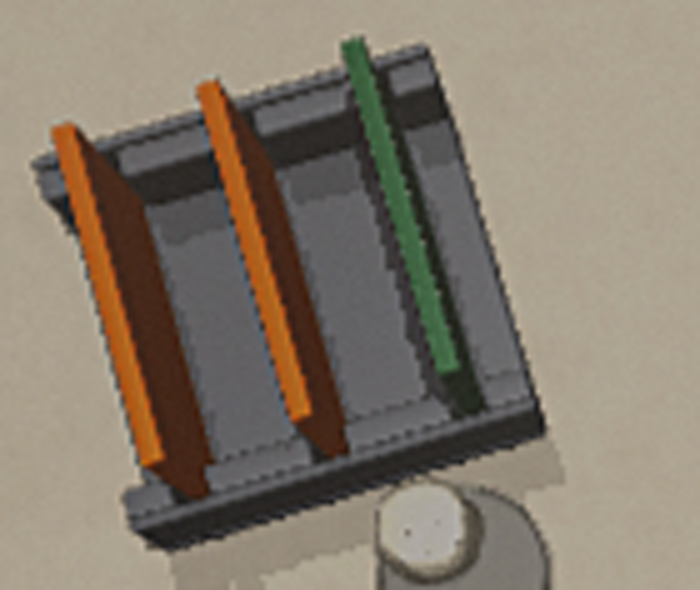

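Tray crop (5x, offset 272,130): outer wall-top corners at about (30,173), (562,27), (683,378), (134,537); ears at (130,140), (478,45), (230,490), (585,395). Stand crop (offset 132,145): board top edges run (65,127)-(152,464), (209,85)-(301,417), and the green plate (353,40)-(447,371).

```bash
cat > geo.py <<'E'
import numpy as np
from scipy.spatial.transform import Rotation as R
from scipy.optimize import least_squares
class Cam:
    def __init__(s,n,d=None):
        d=d or np.load(f'{n}.npz'); s.K=np.array(d['K']);s.o=np.array(d['origin']);s.R=R.from_euler('xyz',d['attitude']).as_matrix()
    def back(s,uv,z):
        ray=s.R@np.linalg.solve(s.K,[uv[0],uv[1],1]); return (s.o+ray*(z-s.o[2])/ray[2])
    def proj(s,P):
        p=s.K@(s.R.T@(np.asarray(P,float)-s.o)); return p[:2]/p[2]
def fit(cam,loc,uv):
    W=np.array([cam.back(u,l[2])[:2] for u,l in zip(uv,loc)]);L=np.array(loc,float)[:,:2]
    def f(p):
        c,s=np.cos(p[2]),np.sin(p[2]); return (L@np.array([[c,s],[-s,c]])+p[:2]-W).ravel()
    q=least_squares(f,[*W.mean(0),0.]); return q.x,np.round(q.fun.reshape(-1,2),1)
E
python3 - <<'E'
from geo import *
c=Cam('top')
def px(l,o): return [(a/5+o[0]-.4,b/5+o[1]-.4) for a,b in l]
T=(272,130);S=(132,145)
loc=[(69,100,60),(69,-100,60),(-69,-100,60),(-69,100,60),(65,64,73),(65,-64,73),(-65,64,73),(-65,-64,73)]
uv=px([(30,173),(562,27),(683,378),(134,537),(130,140),(478,45),(230,490),(585,395)],T)
p,res=fit(c,loc[:4],uv[:4]);print('tray corners',p,res.tolist())
p2,res=fit(c,loc,uv);print('tray all',p2,res.tolist())
for n,l in(('b+',[(65,127),(152,464)]),('bmid',[(209,85),(301,417)]),('green',[(353,40),(447,371)])):
    P=[c.back(u,108) for u in px(l,S)];d=P[0]-P[1];print(n,(P[0]+P[1])/2,np.linalg.norm(d),np.arctan2(d[1],d[0]))
p3,res=fit(c,[(71,73,56),(71,-73,56),(-71,-73,56),(-71,73,56)],px([(35,163),(425,47),(545,405),(125,490)],S));print('stand',p3,res.tolist())
# bottle silhouettes mid body left/right edges, horizontally through axis height
def tl(P,p):
    d=P[:2]-p[:2];cc,s=np.cos(p[2]),np.sin(p[2]);return np.array([cc*d[0]+s*d[1],-s*d[0]+cc*d[1]])
for n,l in(('B1',[(132,400),(285,370),(112,235),(215,225)]),('B2',[(440,310),(585,270),(405,150),(512,130)])):
    print(n,[tl(c.back(u,36),p).round(1).tolist() for u in px(l,T)])
E
```

```text
tray corners [ 5.05488721e+02 -7.31257824e+01  2.01790825e-01] [[1.4, 1.3], [1.7, 0.1], [-2.1, -0.8], [-1.0, -0.7]]
tray all [ 5.05754456e+02 -7.27446292e+01  1.95986045e-01] [[2.4, 1.4], [1.4, -0.0], [-2.5, -0.1], [-0.3, 0.2], [0.1, 0.8], [-0.5, 0.8], [-1.0, -1.1], [0.4, -2.1]]
b+ [485.92945349 247.60948124 108.        ] 118.4802396024955 0.21584307457942248
bmid [497.27173791 199.04819588 108.        ] 117.79364770264617 0.22123566606979644
green [509.10035685 150.58121048 108.        ] 118.15364828077287 0.2158916525611458
stand [5.00823135e+02 1.98650509e+02 2.08345780e-01] [[7.5, 0.4], [5.3, -2.6], [-0.6, 2.7], [-12.2, -0.6]]
B1 [[-16.9, 85.1], [-21.5, 29.2], [43.7, 74.8], [37.0, 37.7]]
B2 [[-15.7, -31.1], [-15.9, -86.2], [45.2, -37.3], [41.7, -77.3]]
```

Call:
servo_tool(delta_pos=[[44,-32,0],[44,-32,0],[44,-32,0],[44,-32,0],[44,-32,0],[44,-32,0],[44,-32,0],[44,-32,0]], rot=[[0,0,0],[0,0,0],[0,0,0],[0,0,0],[0,0,0],[0,0,0],[0,0,0],[0,0,0]], gripper=25)

```text
time_s: 1.1
ee_pos: [442.4, -288.4, 222.4]
eef_rot: [-3.141, 0.0, 0.261]
force: [0.1, -0.6, -0.3]
finger_gap: 25.9
gripper_force: 0.0
```

Call:
servo_tool(delta_pos=[[46,-34,0],[46,-34,0],[0,0,-5],[0,0,0],[0,0,0],[0,0,0],[0,0,0],[0,0,0]], rot=[[0,0,0],[0,0,0],[0,0,-0.18],[0,0,-0.18],[0,0,-0.18],[0,0,-0.18],[0,0,-0.18],[0,0,-0.18]])

```text
time_s: 2.1
ee_pos: [512.8, -200.4, 227.2]
eef_rot: [-3.141, -0.0, 1.347]
force: [-0.5, 0.3, 0.5]
finger_gap: 25.0
gripper_force: 0.0
```

Call:
servo_tool(delta_pos=[[0,0,20],[0,0,40],[0,0,45],[0,0,45],[0,0,35],[0,0,15],[5,0,0],[12,0,0]], rot=[[0,0,-0.143],[0,0,-0.143],[0,0,-0.142],[0,0,0],[0,0,0],[0,0,0],[0,0,0],[0,0,0]])

```text
time_s: 3.1
ee_pos: [510.6, -183.8, 28.9]
eef_rot: [3.14, 0.001, 1.768]
force: [0.1, -0.9, -0.2]
finger_gap: 25.2
gripper_force: 0.0
```

Call:
servo_tool(delta_pos=[[7,0,0],[5,0,0],[5,0,0],[5,0,0],[5,0,0],[4,0,0],[4,0,0],[3,0,0]], rot=[[0,0,0],[0,0,0],[0,0,0],[0,0,0],[0,0,0],[0,0,0],[0,0,0],[0,0,0]])

```text
time_s: 4.1
ee_pos: [502.1, -146.3, 27.5]
eef_rot: [-3.141, -0.0, 1.769]
force: [1.0, 1.2, 0.9]
finger_gap: 24.8
gripper_force: 0.0
```

```bash
python3 - <<'E'
from station import r
import cv2,numpy as np
from geo import *
c=r.capture('top');a=c['image'][:,:,::-1]
np.savez('top1.npz',image=a)
cv2.imwrite('pics/p1.png',cv2.resize(a[120:250,270:430],None,fx=4.5,fy=4.5,interpolation=cv2.INTER_CUBIC))
s=r.get_state();p=s['ee_pos'];d=p[:2]-np.array([505.6,-73]);C,S=np.cos(.198),np.sin(.198)
print(C*d[0]+S*d[1],-S*d[0]+C*d[1],p[2],s['eef_rot'],s['q'])
E
```

```text
-17.728125628849845 -70.77548915541026 27.547473625182388 [-3.14157597e+00 -2.71373324e-04  1.76921119e+00] [ 0.6259766   0.31466975 -0.48627658  1.95737846  0.1835901   0.91236155
  0.24547333]
```

View pics/p1.png

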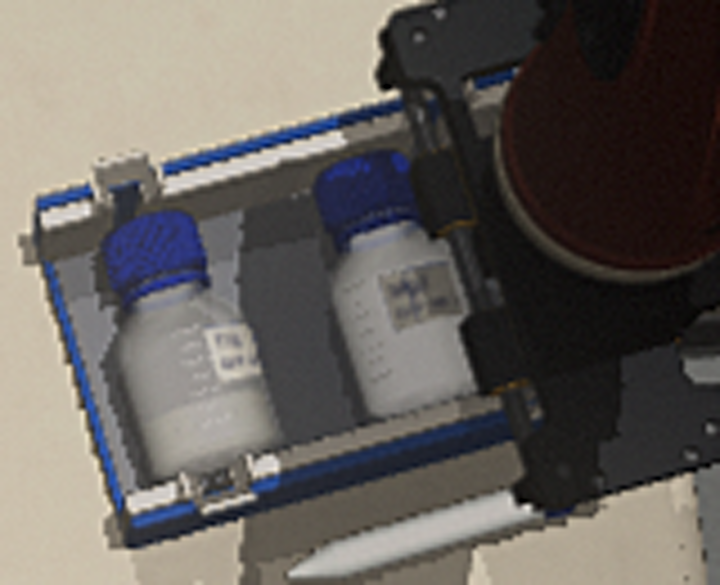

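Call:
servo_tool(delta_pos=[[3,0,0],[2,0,0],[1,0,0],[0,0,0],[-6,0,0],[0,0,-30],[0,0,-40],[30,0,-3]], rot=[[0,0,0],[0,0,0],[0,0,0],[0,0,0],[0,0,0],[0,0,0],[0,0,0],[0,0,0]])

```text
time_s: 5.15
ee_pos: [498.4, -119.6, 103.4]
eef_rot: [3.137, 0.003, 1.765]
force: [0.6, 0.9, -1.1]
finger_gap: 25.1
gripper_force: 0.0
```

Call:
servo_tool(delta_pos=[[45,0,0],[45,0,0],[40,0,0],[28,0,0],[0,0,25],[0,0,33],[0,0,15],[0,0,0]], rot=[[0,0,0],[0,0,0],[0,0,0],[0,0,0],[0,0,0],[0,0,0],[0,0,0],[0,0,0]])

```text
time_s: 6.15
ee_pos: [464.8, 37.6, 27.0]
eef_rot: [-3.14, -0.001, 1.769]
force: [-0.1, 0.0, 0.7]
finger_gap: 24.9
gripper_force: 0.0
```

Call:
servo_tool(delta_pos=[[-12,0,0],[-7,0,0],[-5,0,0],[-5,0,0],[-5,0,0],[-4,0,0],[-4,0,0],[-3,0,0]], rot=[[0,0,0],[0,0,0],[0,0,0],[0,0,0],[0,0,0],[0,0,0],[0,0,0],[0,0,0]])

```text
time_s: 7.15
ee_pos: [474.1, -6.5, 27.6]
eef_rot: [-3.142, -0.0, 1.769]
force: [1.0, 0.0, 0.9]
finger_gap: 25.1
gripper_force: 0.0
```

```bash
python3 - <<'E'
from station import r
import cv2,numpy as np
c=r.capture('top');a=c['image'][:,:,::-1]
cv2.imwrite('pics/p2.png',cv2.resize(a[120:250,270:430],None,fx=4.5,fy=4.5,interpolation=cv2.INTER_CUBIC))
s=r.get_state();p=s['ee_pos'];d=p[:2]-np.array([505.6,-73]);C,S=np.cos(.198),np.sin(.198)
print(C*d[0]+S*d[1],-S*d[0]+C*d[1],p[2],s['eef_rot'],s['q'])
E
```

```text
-17.814557894619135 70.96741834553555 27.53164908853594 [-3.14152296e+00  8.24853591e-05  1.76842540e+00] [ 0.4801712   0.24019989 -0.60869056  2.06421526  0.17653195  0.88682547
 -0.02955034]
```

View pics/p2.png

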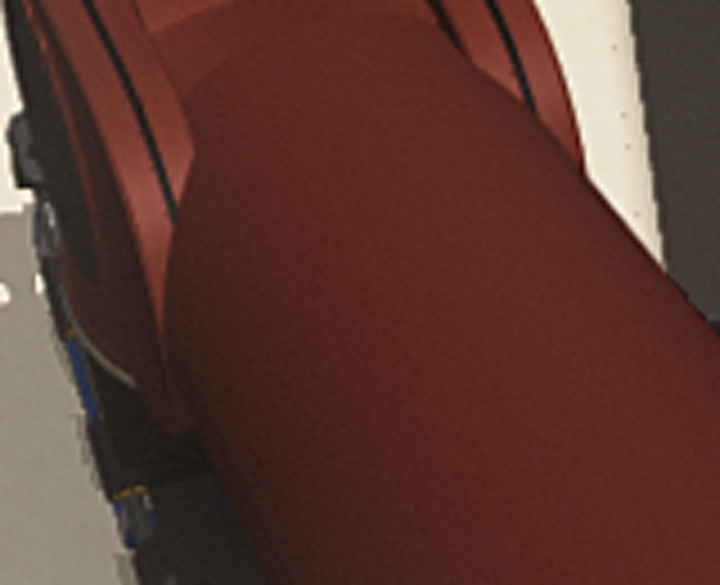

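Call:
servo_tool(delta_pos=[[-3,0,0],[-2,0,0],[-1,0,0],[0,0,0],[8,0,0],[0,0,-40],[0,0,-50],[0,0,-60]], rot=[[0,0,0],[0,0,0],[0,0,0],[0,0,0],[0,0,0],[0,0,0],[0,0,0],[0,0,0]])

```text
time_s: 8.2
ee_pos: [472.8, -3.6, 178.6]
eef_rot: [-3.14, -0.001, 1.77]
force: [1.5, -0.4, 0.8]
finger_gap: 24.9
gripper_force: 0.0
```

Call:
servo_tool(delta_pos=[[49,16,-15],[49,16,-15],[49,16,-15],[48,15,-15],[0,0,0],[0,0,0],[0,0,0],[0,0,0]], rot=[[0,0,0],[0,0,0],[0,0,0],[0,0,0],[0,0,-0.177],[0,0,-0.177],[0,0,-0.177],[0,0,-0.177]])

```text
time_s: 9.2
ee_pos: [496.6, 199.9, 237.5]
eef_rot: [-3.141, -0.0, 2.483]
force: [0.6, 0.2, -0.1]
finger_gap: 25.1
gripper_force: 0.0
```

Call:
servo_tool(delta_pos=[[0,0,0],[0,0,0],[0,0,0],[0,0,0],[0,0,0],[0,0,0]], rot=[[0,0,-0.177],[0,0,-0.177],[0,0,-0.177],[0,0,-0.177],[0,0,-0.177],[0,0,0]])

```text
time_s: 9.95
ee_pos: [496.7, 199.7, 237.5]
eef_rot: [3.141, -0.0, -2.922]
force: [0.6, -1.0, -0.4]
finger_gap: 24.9
gripper_force: 0.0
```

```bash
python3 - <<'E'
from station import r
import cv2,numpy as np
s=r.get_state();print(s['ee_pos'],s['eef_rot'],s['q'],s['time_s'],s['finger_gap'])
o=[]
for n,x0,y0 in(('top',272,130),('scene',255,120)):
    c=r.capture(n);np.savez(f'{n}2.npz',**{k:np.array(v) for k,v in c.items()})
    a=c['image'][:,:,::-1]
    o.append(cv2.resize(a[y0:y0+118,x0:x0+132],None,fx=3,fy=5,interpolation=cv2.INTER_CUBIC) if 0 else cv2.resize(a[y0:y0+118,x0:x0+138],None,fx=5,fy=5,interpolation=cv2.INTER_CUBIC))
    cv2.imwrite(f'pics/p3{n}.png',o[-1])
E
```

```text
[496.74530469 199.66460068 237.48949796] [ 3.14140733e+00 -2.26168290e-04 -2.92201903e+00] [ 0.42358724  0.20680361 -0.99886962  1.68304168  0.17766899  1.34905953
  1.18543725] 9.95 24.905782042479252
```

View pics/p3scene.png

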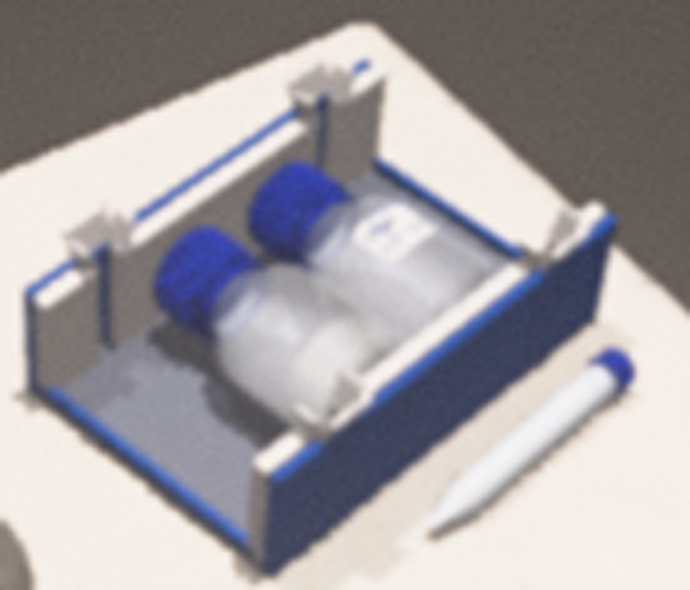

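Both bottles lie side by side mid-tray. Scene crop (5x, offset 255,120): wall-top outer corners at (30,290), (368,62), (617,222), (270,480).

```bash
python3 - <<'E'
from geo import *
import cv2
def px(l,o): return [(a/5+o[0]-.4,b/5+o[1]-.4) for a,b in l]
s=Cam('scene2');t=Cam('top2')
loc=[(69,100,60),(69,-100,60),(-69,-100,60),(-69,100,60)]
print(fit(s,loc,px([(30,290),(368,62),(617,222),(270,480)],(255,120))))
print(fit(s,loc[:2]+loc[3:],px([(30,290),(368,62),(270,480)],(255,120))))
# blue mask in top view: blue end lips (z=12) and wall strips
im=np.load('top0.npz' if 0 else 'top2.npz')['image'].astype(int)
m=(im[...,2]>im[...,0]+50)&(im[...,2]>90)
sub=np.zeros(m.shape,np.uint8);sub[125:250,265:420]=m[125:250,265:420]
n,l,st,ce=cv2.connectedComponentsWithStats(sub,connectivity=8)
for i in range(1,n):
    if st[i,4]>12:
        ys,xs=np.where(l==i);vx,vy,x0,y0=cv2.fitLine(np.c_[xs,ys].astype(np.float32),cv2.DIST_L2,0,.01,.01).ravel()
        print(st[i].tolist(),ce[i].round(1).tolist(),'dir',round(float(np.degrees(np.arctan2(vy,vx))),2))
# predicted
P=np.array([505.6,-73]);c,q=np.cos(.198),np.sin(.198)
w=lambda x,y,z:[P[0]+c*x-q*y,P[1]+q*x+c*y,z]
for nme,a,b in(('lip+y',(-55,99,12),(55,99,12)),('lip-y',(-55,-99,12),(55,-99,12)),('far strip',(68,-50,60),(68,50,60)),('near strip',(-68,-50,60),(-68,50,60))):
    A,B=t.proj(w(*a)),t.proj(w(*b));print(nme,A.round(1),B.round(1),((A+B)/2).round(1),np.degrees(np.arctan2(*(B-A)[::-1])).round(2))
# bottles caps centroid blobs -> tray frame via above comps
E
```

```text
(array([ 5.01847269e+02, -7.19548575e+01,  1.93492281e-01]), array([[ 2.9,  3.3],
       [ 1.9, -1.6],
       [-1.7, -1.7],
       [-3.1,  0.1]]))
(array([ 5.01147631e+02, -7.24724875e+01,  1.89851609e-01]), array([[ 2.6,  2.6],
       [ 0.9, -2.5],
       [-3.5, -0.1]]))
[375, 135, 10, 5, 23] [379.6, 136.9] dir -14.94
[306, 142, 54, 17, 131] [332.7, 149.9] dir -15.51
[380, 150, 19, 52, 100] [388.8, 176.4] dir 70.91
[338, 154, 24, 20, 293] [349.8, 162.5] dir -15.11
[278, 161, 13, 6, 31] [283.7, 163.5] dir -14.84
[309, 163, 24, 20, 301] [320.7, 171.0] dir -12.12
[396, 204, 13, 5, 36] [401.9, 206.2] dir -14.89
[331, 211, 53, 17, 157] [357.0, 219.2] dir -15.99
[390, 225, 8, 10, 59] [393.5, 229.3] dir 72.56
lip+y [295.8 233.8] [279.3 177.6] [287.6 205.7] -106.31
lip-y [398.9 205. ] [380.4 150.1] [389.7 177.6] -108.68
far strip [357.6 141.9] [304.  156.4] [330.8 149.2] 164.88
near strip [381.2 213.6] [326.2 229. ] [353.7 221.3] 164.37
```

View pics/p3top.png

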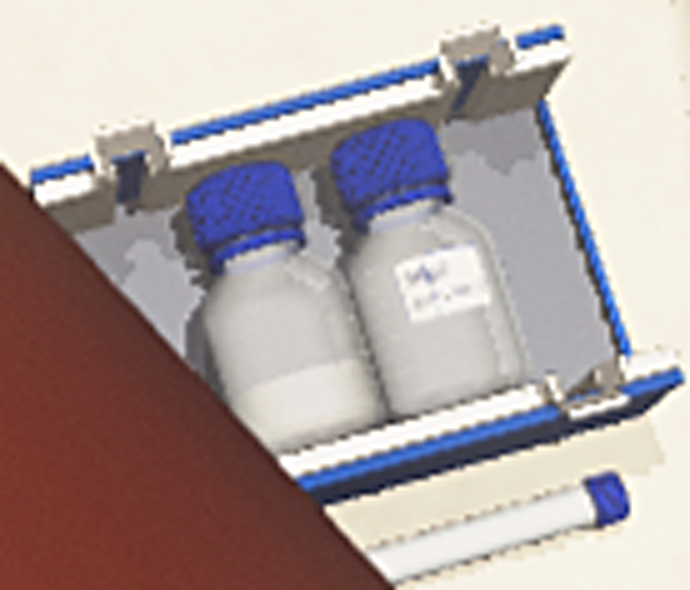

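Call:
servo_tool(delta_pos=[[0,0,30],[0,0,40],[0,0,40],[0,0,30],[0,0,15],[0,0,8],[0,0,3],[0,0,0]], rot=[[0,0,0],[0,0,0],[0,0,0],[0,0,0],[0,0,0],[0,0,0],[0,0,0],[0,0,0]], gripper=32)

```text
time_s: 11.05
ee_pos: [497.6, 199.4, 72.2]
eef_rot: [3.142, 0.001, -2.922]
force: [-0.2, 0.5, 0.4]
finger_gap: 32.0
gripper_force: 0.0
```

Call:
servo_tool(delta_pos=[[0,0,0],[0,0,0],[0,0,0],[0,0,0],[0,0,0],[0,0,0]], rot=[[0,0,0],[0,0,0],[0,0,0],[0,0,0],[0,0,0],[0,0,0]], gripper=0)

```text
time_s: 11.8
ee_pos: [497.2, 199.2, 71.7]
eef_rot: [-3.142, 0.0, -2.922]
force: [-0.5, -0.6, 3.5]
finger_gap: 8.0
gripper_force: 30.0
```

Call:
servo_tool(delta_pos=[[0,0,-8],[0,0,-18],[0,0,-25],[0,0,-25],[0,0,-25],[0,0,-20],[0,0,-6],[0,0,0]], rot=[[0,0,0],[0,0,0],[0,0,0],[0,0,0],[0,0,0],[0,0,0],[0,0,0],[0,0,0]])

```text
time_s: 12.8
ee_pos: [497.1, 199.1, 198.6]
eef_rot: [-3.141, 0.0, -2.922]
force: [0.6, -1.1, -1.9]
finger_gap: 8.2
gripper_force: 30.0
```

Call:
servo_tool(delta_pos=[[4,-25,0],[7,-45,0],[8,-50,0],[8,-50,0],[8,-50,0],[8,-50,0],[6,-40,0],[3.4,-21.4,0]], rot=[[0,0,0],[0,0,0],[0,0,0],[0,0,0],[0,0,0],[0,0,0],[0,0,0.01],[0,0,0.0066]])

```text
time_s: 13.8
ee_pos: [517.4, -137.8, 197.4]
eef_rot: [3.141, -0.002, -2.941]
force: [-0.4, -0.1, -1.3]
finger_gap: 7.9
gripper_force: 30.0
```

Call:
servo_tool(delta_pos=[[0,0,8],[0,0,15],[0,0,15],[0,0,10],[0,0,5],[0,0,0]], rot=[[0,0,0],[0,0,0],[0,0,0],[0,0,0],[0,0,0],[0,0,0]])

```text
time_s: 14.55
ee_pos: [518.1, -135.5, 145.3]
eef_rot: [3.141, -0.0, -2.938]
force: [0.1, -0.3, -1.6]
finger_gap: 7.6
gripper_force: 30.0
```

```bash
python3 - <<'E'
from station import r
import cv2,numpy as np
s=r.get_state();print(s['ee_pos'],s['eef_rot'],s['q'].round(2),s['time_s'],s['finger_gap'],s['force'])
o=[]
for n,x0,y0 in(('top',325,120),('scene',295,90)):
    c=r.capture(n);np.savez(f'{n}3.npz',**{k:np.array(v) for k,v in c.items()})
    o.append(cv2.resize(c['image'][y0:y0+130,x0:x0+100,::-1],None,fx=4,fy=4,interpolation=cv2.INTER_CUBIC))
cv2.imwrite('pics/p4.png',np.hstack(o))
E
```

```text
[ 518.05745993 -135.47056085  145.31906791] [ 3.14122484e+00 -3.06613421e-04 -2.93779755e+00] [ 0.87  0.24 -0.79  1.81  0.19  1.16  1.8 ] 14.55 7.614048246352199 [ 0.09509043 -0.33413356 -1.64791015]
```

View pics/p4.png

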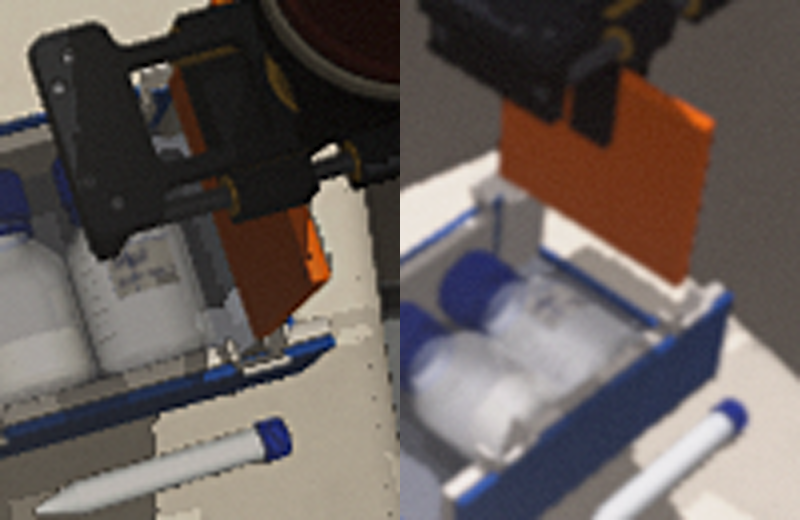

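```bash
python3 - <<'E'
from geo import *
p=np.array([518.06,-135.47]);y=.2038;c,s=np.cos(y),np.sin(y)
w=lambda a,b,z:[p[0]+c*a-s*b,p[1]+s*a+c*b,z]
t,sc=Cam('top3'),Cam('scene3')
for n,C,o,off in(('top',t,(325,120),0),('scene',sc,(295,90),400)):
    for nm,l in(('botNear+y',(-60,4,81.6)),('topNear+y',(-60,4,181.6)),('topNear-y',(-60,-4,181.6)),('botFar+y',(60,4,81.6))):
        u=(C.proj(w(*l))-o+.4)*4; print(n,nm,(u+[off,0]).round(0))
    # ears predicted groove mid at z=73, and groove at wall top
    P=np.array([505.3,-73]);c2,s2=np.cos(.203),np.sin(.203)
    for x in(63,-63):
        q=[P[0]+c2*x+s2*64,P[1]+s2*x-c2*64,73];print(n,'groove',x,((C.proj(q)-o+.4)*4+[off,0]).round(0))
E
```

```text
top botNear+y [254. 342.]
top topNear+y [312. 285.]
top topNear-y [332. 280.]
top botFar+y [166.  84.]
top groove 63 [170.  82.]
top groove -63 [261. 350.]
scene botNear+y [675. 290.]
scene topNear+y [705. 128.]
scene topNear-y [716. 120.]
scene botFar+y [494. 173.]
scene groove 63 [494. 179.]
scene groove -63 [683. 302.]
```

Call:
servo_tool(delta_pos=[[0,0,2],[0,0,3],[0,0,3],[0,0,3],[0,0,3],[0,0,3],[0,0,3],[0,0,0]], rot=[[0,0,0],[0,0,0],[0,0,0],[0,0,0],[0,0,0],[0,0,0],[0,0,0],[0,0,0]])

```text
time_s: 15.65
ee_pos: [518.0, -135.6, 125.3]
eef_rot: [3.141, -0.0, -2.938]
force: [0.8, 0.0, -1.4]
finger_gap: 8.0
gripper_force: 30.0
```

Call:
servo_tool(delta_pos=[[0,0,3],[0,0,3],[0,0,3],[0,0,3],[0,0,3],[0,0,3],[0,0,2],[0,0,0]], rot=[[0,0,0],[0,0,0],[0,0,0],[0,0,0],[0,0,0],[0,0,0],[0,0,0],[0,0,0]])

```text
time_s: 16.65
ee_pos: [518.1, -135.6, 105.4]
eef_rot: [3.141, -0.0, -2.938]
force: [0.8, -0.1, -1.5]
finger_gap: 7.9
gripper_force: 30.0
```

Call:
servo_tool(delta_pos=[[0,0,4],[0,0,5],[0,0,5],[0,0,5],[0,0,5],[0,0,4],[0,0,3],[0,0,0]], rot=[[0,0,0],[0,0,0],[0,0,0],[0,0,0],[0,0,0],[0,0,0],[0,0,0],[0,0,0]])

```text
time_s: 17.65
ee_pos: [518.1, -135.6, 74.4]
eef_rot: [3.141, -0.0, -2.938]
force: [-0.9, -0.0, -1.6]
finger_gap: 7.4
gripper_force: 30.0
```

Call:
servo_tool(delta_pos=[[0,0,1.5],[0,0,1.5],[0,0,1],[0,0,1],[0,0,0]], rot=[[0,0,0],[0,0,0],[0,0,0],[0,0,0],[0,0,0]])

```text
time_s: 18.27
ee_pos: [518.2, -135.7, 69.7]
eef_rot: [-3.141, 0.0, -2.938]
force: [-1.2, -0.4, 0.9]
finger_gap: 8.1
gripper_force: 30.0
```

Call:
servo_tool(delta_pos=[[0,0,1],[0,0,0],[0,0,0]], rot=[[0,0,0],[0,0,0],[0,0,0]])

```text
time_s: 18.65
ee_pos: [518.4, -135.8, 69.7]
eef_rot: [-3.141, 0.0, -2.938]
force: [-4.9, -0.5, 12.5]
finger_gap: 8.0
gripper_force: 30.0
```

Call:
servo_tool(delta_pos=[[0,0,0],[0,0,0],[0,0,0],[0,0,-5],[0,0,-25],[0,0,-40],[0,0,-40],[0,0,-20]], rot=[[0,0,0],[0,0,0],[0,0,0],[0,0,0],[0,0,0],[0,0,0],[0,0,0],[0,0,0]], gripper=28)

```text
time_s: 19.65
ee_pos: [519.0, -135.6, 201.2]
eef_rot: [-3.14, 0.002, -2.938]
force: [-0.3, -0.6, 0.1]
finger_gap: 28.2
gripper_force: 0.0
```

Call:
servo_tool(delta_pos=[[-3,25,0],[-5.5,46,0],[-6,50,0],[-6,50,0],[-6,50,0],[-6,50,0],[-6,50,0],[-4.4,36,0]], rot=[[0,0,0],[0,0,0],[0,0,0],[0,0,0],[0,0,0],[0,0,0],[0,0,0],[0,0,0]])

```text
time_s: 20.65
ee_pos: [487.3, 225.1, 199.1]
eef_rot: [3.141, 0.001, -2.936]
force: [0.4, -1.0, 0.3]
finger_gap: 28.1
gripper_force: 0.0
```

Call:
servo_tool(delta_pos=[[-3,24.9,0],[0,0,0],[0,0,0]], rot=[[0,0,0],[0,0,-0.015],[0,0,0]])

```text
time_s: 21.02
ee_pos: [486.1, 246.9, 198.5]
eef_rot: [-3.141, -0.0, -2.923]
force: [-0.5, -0.1, -0.3]
finger_gap: 27.6
gripper_force: 0.0
```

```bash
python3 - <<'E'
from station import r
import cv2,numpy as np
s=r.get_state();print(s['ee_pos'],s['eef_rot'],s['q'].round(2),s['time_s'],s['finger_gap'],s['force'])
o=[]
for n,x0,y0 in(('top',270,125),('scene',255,100)):
    c=r.capture(n);np.savez(f'{n}4.npz',**{k:np.array(v) for k,v in c.items()})
    o.append(cv2.resize(c['image'][y0:y0+138,x0:x0+140,::-1],(400,394),interpolation=cv2.INTER_CUBIC))
cv2.imwrite('pics/p5.png',np.hstack(o))
E
```

```text
[486.06008672 246.87870436 198.54793293] [-3.14115090e+00 -2.19669360e-04 -2.92312462e+00] [ 0.33  0.28 -1.03  1.72  0.25  1.29  1.04] 21.025 27.63982642236399 [-0.52471702 -0.10976962 -0.28264969]
```

View pics/p5.png

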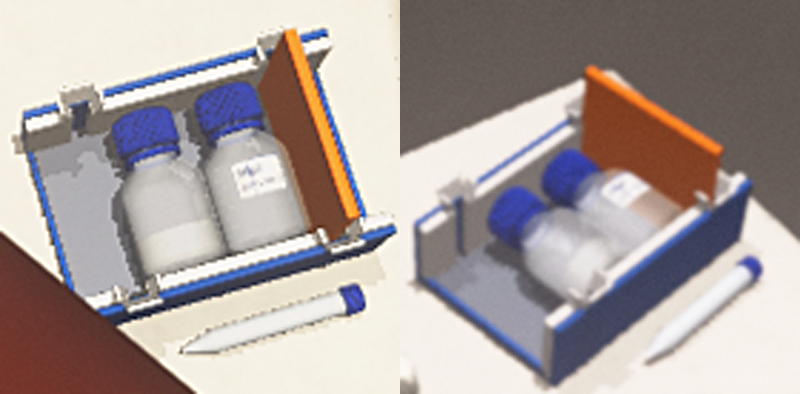

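Board one is home in the -y grooves, and the bottles are touching in the middle. Next I'll fetch the second board.

Call:
servo_tool(delta_pos=[[0,0.6,22],[0,0,30],[0,0,30],[0,0,25],[0,0,13],[0,0,5],[0,0,2],[0,0,0]], rot=[[0,0,0],[0,0,0],[0,0,0],[0,0,0],[0,0,0],[0,0,0],[0,0,0],[0,0,0]])

```text
time_s: 22.12
ee_pos: [486.2, 248.4, 72.2]
eef_rot: [3.141, 0.001, -2.923]
force: [-0.2, 0.3, -0.6]
finger_gap: 27.9
gripper_force: 0.0
```

Call:
servo_tool(delta_pos=[[0,0,0],[0,0,0],[0,0,0],[0,0,0],[0,0,0],[0,0,0]], rot=[[0,0,0],[0,0,0],[0,0,0],[0,0,0],[0,0,0],[0,0,0]], gripper=0)

```text
time_s: 22.88
ee_pos: [485.8, 248.3, 71.7]
eef_rot: [3.142, 0.0, -2.923]
force: [-0.3, -0.9, 3.8]
finger_gap: 7.8
gripper_force: 30.0
```

Call:
servo_tool(delta_pos=[[0,0,-8],[0,0,-18],[0,0,-25],[0,0,-25],[0,0,-25],[0,0,-20],[0,0,-6],[0,0,0]], rot=[[0,0,0],[0,0,0],[0,0,0],[0,0,0],[0,0,0],[0,0,0],[0,0,0],[0,0,0]])

```text
time_s: 23.88
ee_pos: [485.8, 248.1, 198.6]
eef_rot: [-3.141, 0.0, -2.923]
force: [-0.1, -0.6, -2.5]
finger_gap: 7.6
gripper_force: 30.0
```

Call:
servo_tool(delta_pos=[[4,-20,0],[7,-36,0],[9,-45,0],[9,-45,0],[8.8,-45,0],[7,-37.7,0],[5,-25,0],[0,0,0]], rot=[[0,0,0],[0,0,0],[0,0,0],[0,0,0],[0,0,0],[0,0,0],[0,0,0],[0,0,0.015]])

```text
time_s: 24.88
ee_pos: [491.5, -12.6, 197.4]
eef_rot: [3.141, -0.002, -2.942]
force: [-0.3, 0.3, -1.2]
finger_gap: 7.9
gripper_force: 30.0
```

Call:
servo_tool(delta_pos=[[0,0,8],[0,0,15],[0,0,15],[0,0,10],[0,0,5],[0,0,0]], rot=[[0,0,0],[0,0,0],[0,0,0],[0,0,0],[0,0,0],[0,0,0]])

```text
time_s: 25.62
ee_pos: [492.1, -10.1, 145.3]
eef_rot: [3.141, -0.0, -2.938]
force: [0.3, 0.3, -0.5]
finger_gap: 7.4
gripper_force: 30.0
```

Call:
servo_tool(delta_pos=[[0,0,2],[0,0,3],[0,0,3],[0,0,3],[0,0,3],[0,0,3],[0,0,3],[0,0,0]], rot=[[0,0,0],[0,0,0],[0,0,0],[0,0,0],[0,0,0],[0,0,0],[0,0,0],[0,0,0]])

```text
time_s: 26.62
ee_pos: [492.0, -10.2, 125.3]
eef_rot: [3.141, -0.0, -2.938]
force: [-0.9, 0.5, -1.8]
finger_gap: 7.8
gripper_force: 30.0
```

Call:
servo_tool(delta_pos=[[0,0,3],[0,0,3],[0,0,3],[0,0,3],[0,0,3],[0,0,3],[0,0,2],[0,0,0]], rot=[[0,0,0],[0,0,0],[0,0,0],[0,0,0],[0,0,0],[0,0,0],[0,0,0],[0,0,0]])

```text
time_s: 27.62
ee_pos: [492.1, -10.2, 105.4]
eef_rot: [3.141, -0.0, -2.938]
force: [0.2, -0.7, -1.0]
finger_gap: 7.8
gripper_force: 30.0
```

Call:
servo_tool(delta_pos=[[0,0,4],[0,0,5],[0,0,5],[0,0,5],[0,0,5],[0,0,4],[0,0,3],[0,0,0]], rot=[[0,0,0],[0,0,0],[0,0,0],[0,0,0],[0,0,0],[0,0,0],[0,0,0],[0,0,0]])

```text
time_s: 28.62
ee_pos: [492.0, -10.2, 74.4]
eef_rot: [3.141, -0.0, -2.938]
force: [0.3, -0.2, -0.9]
finger_gap: 7.8
gripper_force: 30.0
```

Call:
servo_tool(delta_pos=[[0,0,1.5],[0,0,1.5],[0,0,1],[0,0,1],[0,0,1],[0,0,0]], rot=[[0,0,0],[0,0,0],[0,0,0],[0,0,0],[0,0,0],[0,0,0]])

```text
time_s: 29.38
ee_pos: [492.4, -10.2, 69.7]
eef_rot: [-3.141, 0.0, -2.938]
force: [-6.8, -1.1, 15.1]
finger_gap: 7.7
gripper_force: 30.0
```

Contact on the floor at the same height as the first board. Next I release, retreat and check.

Call:
servo_tool(delta_pos=[[0,0,0],[0,0,0],[0,0,0],[0,0,-5],[0,0,-25],[0,0,-40],[0,0,-40],[0,0,-30]], rot=[[0,0,0],[0,0,0],[0,0,0],[0,0,0],[0,0,0],[0,0,0],[0,0,0],[0,0,0]], gripper=28)

```text
time_s: 30.38
ee_pos: [492.5, -10.1, 210.6]
eef_rot: [-3.141, 0.001, -2.938]
force: [-1.0, 0.4, -0.6]
finger_gap: 27.8
gripper_force: 0.0
```

Call:
servo_tool(delta_pos=[[-3,40,0],[-5,50,0],[-5,50,0],[-5,50,0],[-5,40,0],[-2,20,0],[0,0,0]], rot=[[0,0,0],[0,0,0],[0,0,0],[0,0,0],[0,0,0],[0,0,0],[0,0,0]])

```text
time_s: 31.25
ee_pos: [465.4, 241.4, 208.8]
eef_rot: [3.141, -0.0, -2.935]
force: [0.2, -1.1, 0.0]
finger_gap: 27.9
gripper_force: 0.0
```

```bash
python3 - <<'E'
from station import r
from geo import *
import cv2
print(r.get_state()['ee_pos'],r.get_state()['time_s'])
y=.2035;c,s=np.cos(y),np.sin(y);P=np.array([505.2,-73])
for n in('top','scene'):
    d=r.capture(n);C=Cam(n,d);h=cv2.cvtColor(d['image'],cv2.COLOR_RGB2HSV)
    # bright orange = board tops; compare against projected top edge at z=106
    im=d['image'].astype(int);o=((im[...,0]>195)&(im[...,0]-im[...,2]>120)).astype(np.uint8)
    for nm,yy in(('l',64),('r',-64)):
        q=np.array([C.proj([P[0]+c*a-s*b,P[1]+s*a+c*b,106]) for a,b in((60,yy+4),(60,yy-4),(-60,yy-4),(-60,yy+4))])
        m=np.zeros_like(o);cv2.fillPoly(m,[np.round(q).astype(int)],1);big=cv2.dilate(m,np.ones((7,7)))
        ys,xs=np.where(o&big);e=np.c_[xs,ys].astype(np.float32)
        vx,vy,x0,y0=cv2.fitLine(e,cv2.DIST_L2,0,.01,.01).ravel() if len(e)>20 else (0,0,0,0)
        dd=(q[0]+q[1]-q[2]-q[3]);print(n,nm,'pred',q.mean(0).round(1),np.degrees(np.arctan(dd[1]/dd[0])).round(1),'obs',len(e),x0,y0,np.degrees(np.arctan(vy/(vx+1e-9))))
E
```

```text
[465.38800328 241.40466711 208.82959246] 31.25
top l pred [309.2 188.7] 72.8 obs 315 309.14603 188.52063 72.64675
top r pred [382.3 168.2] 71.1 obs 292 382.25684 168.09589 71.05901
scene l pred [297.8 168.9] 35.2 obs 204 298.68137 170.59804 34.940754
scene r pred [343.4 137.2] 32.2 obs 186 344.14517 138.51613 32.057312
```

```bash
python3 - <<'E'
from station import r
print(r.sign_off())
E
```

```text
the job is handed in; nothing more can be done
None
```

I rolled the bottles together in mid-tray and lowered both orange boards gently to the floor, one in each groove pair. The final images match the home pose for both boards; I did not re-check the bottles, plate, flask or tube after the second board. The job is handed in, and `sign_off()` returned no verdict.

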